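# Seat the hold-down frame on a solder pallet's pins and clip it

## Task

The aluminium hold-down frame of the dark solder pallet is riding on top of the pallet's two brass locating pins and on its near rail. Nudge the frame sideways with light fingertip pushes, never gripping or lifting it, until its hole and slot drop over the pins and it lies flush on the pallet, and after that push the red knob of the turn clip round until the clip lies straight across the frame's far bar. Leave the frame seated and the tools and materials lying around it undisturbed.

Things in the scene. Friction and masses are not known exactly. Their poses are not given: they have to be found in the camera images.
- pallet: Dark solder pallet, 195 mm (x) by 190 mm (y), fixed to the bench. Origin at the centre of its underside (bench top), x away from the robot, y to the left, z up. Its deck, with a green circuit board sunk in it, is 20 mm above the origin. A slate-grey rail stands on its near side, from x = -96.5 to -56.5 mm, y = -85 to 85 mm, top 30 mm above the origin.
- pin_left (a point): Tip of the left brass locating pin, at (22, 58, 30) mm in the pallet's frame. The pin is 8.5 mm thick up to 5 mm above the deck, then a cone that narrows to 3 mm at its tip, 10 mm above the deck.
- pin_right (a point): Tip of the right brass pin, the same shape, at (22, -58, 30) mm in the pallet's frame.
- frame: Loose flat aluminium hold-down frame, 110 (x) by 150 (y) by 6 mm, 0.2 to 0.42 kg, 62 by 80 mm window. Origin at the centre of its underside; axes like the pallet's when seated. Starts level, underside 30 mm above the bench, on the rail and both pin tips, 13 to 22 mm nearer the robot than its seat, up to 10 mm to the side, up to 0.08 rad askew. Seated, its origin is 20 mm above the pallet's origin.
- hole_left (a point): Centre (underside) of the frame's round hole, 11 mm across, at (22, 58, 0) mm in the frame's axes; goes over the left pin. The cones draw the frame home once hole and slot are within about 3 mm of their pins; the seated frame's near edge is 1.5 mm clear of the rail and its top lies 4 mm below the rail's top.
- slot_right (a point): Centre (underside) of the frame's slot, 11 mm in x by 16 mm in y, at (22, -58, 0) mm in the frame's axes; belongs over the right pin. Pushed on its left or right side, the riding frame slides without much turning if it is touched about 15 mm nearer the robot than its middle.
- clip (a joint): Angle of the turn clip at the far side of the pallet about its vertical pivot: 0 = parked, along the pallet's +y; grows counter-clockwise seen from above; 1.571 = its stop, along the pallet's -x across the frame's far bar. Starts at -0.2 to 0.15. Friction (under 1 N at the knob), stays where left. Arm underside 28 mm above the bench: it passes 2 mm over a seated frame, strikes one not down.
- clip_pivot (a point): Pivot of the clip, at (80, 0, 28) mm in the pallet's frame. The arm is 16 mm wide, 4 mm thick and reaches 50 mm from the pivot. A 5 mm thick stop post, 12 mm tall, stands on the deck at (67, -11.5) mm.
- clip_knob (a point): Centre of the top of the red knob on the clip: an upright cylinder 10 mm across, 42 mm from the pivot, that rises from 32 mm to 46 mm above the bench.
- kapton_tape: Bystander: amber tape roll lying flat, 62 mm across, 12 mm high; origin under its centre.
- flux_bottle: Bystander: small dropper bottle with a black nozzle, 34 mm across, 96 mm high, standing; origin under its centre.
- tweezers: Bystander: steel tweezers, 123 mm long, lying; origin under the middle.
- torque_driver: Bystander: green torque driver, 146 mm long, lying; origin under the middle.
- esd_brush: Bystander: black-handled brush, 151 mm long, lying; origin under the middle.

How it is judged:
By the outcome, as a careful person would: the job done as asked, in the order asked, and still so for the second after the job is handed in, with the robot touching nothing.
It also fails if it takes over 64 s, if anything falls off the work surface, if the arm or the gripper's body presses on something with over 40 N, if the wrist force passes 120 N, or if a joint passes its speed limit or range.

## Robot

A 7-joint arm with a two-finger parallel gripper is mounted at the origin on a cart in front of the work surface, level with it; the furniture and walls round the work are solid. World frame = base frame: x ahead of the robot, y to its left, z up, the work surface at z = 0. Lengths are in m, angles in rad, forces in N, time in s.
With the tool pointing down it reaches from about 0.35 to 0.9 m from the base axis. Payload 8.1 kg.
Tool frame: the origin (TCP) lies at the very end of the fingers, on their centre line; the grasp point (between the pads) lies 19 mm behind it (grip_point_offset is the distance from the TCP to the grasp point, in m); z points along the fingers, x is the direction in which the jaws open and shut, and the axes are right-handed (so a half turn about z gives the same grasp; the last joint's range is limited). The gripper opens to 92 mm and grips with 3 to 60 N. Pads are 19 mm wide; open, the fingers measure 130 mm over their backs; the gripper's body (75 mm by 190 mm) begins 47 mm behind the grasp point.
Start: joints at [-1.438, 0.434, 0.025, 1.573, -0.012, 1.134, -0.075], TCP at [0.146, 0.608, 0.227] pointing down, gripper open.
Joint ranges: [-2.62, 2.62], [-0.44, 2.09], [-1.27, 1.32], [0.08, 2.57], [-1.32, 4.46], [0.12, 2], [-2.74, 2.74]. Speed limits (rad/s): [2.22, 2.22, 3.01, 3.01, 3.14, 3.14, 3.14].

## Interface

Orientations are given as a rotation vector (axis times angle).
In Python, from cell import observe, get_image, camera_model, sign_off, grip_point_offset gives the robot as it stands.
- The arm moves only by the tool play_rows, never from a script. Its argument "rows" is a list of rows, each a list of 7 numbers: the shift along the tool's x, y, z as a fraction of full scale, then the turn, a rotation vector about the tool's x, y, z as a fraction of full scale, then the closure, from -1 (fully open) to 1 (shut). A call has 1 to 5 rows; each row shifts and turns the pose as measured when the row begins, along the tool's axes as they then stand; what a row does not reach is not made up. Full scale, the value 1, is 0.15 m for a shift and 0.5 rad for a turn. A row lasts 1/10 s, in which the tool goes at most 50 mm and 8.59 degrees, less where a joint would pass 70% of its speed; a pose out of reach is approached as far as the arm can. A call with a number of a shift or a turn outside -1 to 1 is refused whole. A call with a gripper value outside its range is refused whole. The fingers move at their own pace and stop on an object; "force" is the grip in N (left out, the last holds). Time passes only in rows, so rows that do not move let the fingers close. It gives the time, the measured TCP pose, the force and the opening at its end, in the units of the state.
- observe(): the state, without advancing time (a new reading comes with each control period).
- get_image(name): name is "scene" or "top"; returns the picture (480x640x3 uint8, blue, green, red); there is no depth.
- camera_model(name): a dict with "K" (3x3 intrinsics, pixels), "dist" ([k1, k2, p1, p2, k3] as OpenCV has them; the pictures are not rectified), "R" (3x3) and "t" (3): a world point X has camera coordinates R X + t. Camera axes: x right, y down, z forward; pixel columns grow to the right and rows downward; lengths in m; the calibration is good to about 2 mm. A picture is of the moment at which its call begins. camera_model takes no time and is no camera call.
- sign_off(): hands the job in, once; it reports no verdict.
The state is a dict: "clock": time; "joints": joint angles; "dq": joint speeds; "joint_efforts": joint torques, N m; "position": TCP position; "ee_rot": TCP orientation; "force": force on the tool from outside, world axes, zero at the start; "ft_torque": the same for the moment, N m; "width": opening from 0.0 (shut) to 1.0 (fully open).
Only numpy, scipy, OpenCV 4.12 (cv2) and the standard library are available. Lean on these libraries where they do the work, as an engineer would, in place of code of your own. Each camera call takes 0.05 s, during which the arm holds its last target.

## Working session

There is one attempt and no reset: what is moved stays moved. The work goes in short steps, Python scripts to look and compute and a tool call to move; the robot and the scene stay as the last step left them, time stands still between calls to the robot, and variables do not carry over. Pictures are saved under pics/ and viewed, and the job is handed in when it is done.

Besides the shell and the picture viewer there is one more tool, called after ">>>" as a command line: name --pt "numbers of a row" for each row, then --argument value for the rest. play_rows: Moves the arm, as the interface text tells. Its arguments: {"type":"object","properties":{"rows":{"type":"array","items":{"type":"array","items":{"type":"number"}}},"force":{"type":"number"}},"required":["rows"]}

```bash
ls; mkdir -p pics
python3 - <<'E'
from cell import *
import cv2,json
import numpy as np
for n in("scene","top"):
    cv2.imwrite(f"pics/{n}0.png",get_image(n)); c=camera_model(n)
    print(n,{k:np.round(np.array(v),4).tolist() for k,v in c.items()})
    print(-np.array(c["R"]).T@np.array(c["t"]))
print(observe())
E
```

```text
pics
scene {'K': [[468.3733, 0.0, 320.2517], [0.0, 468.3733, 235.8666], [0.0, 0.0, 1.0]], 'dist': [0.0166, 0.0, 0.0, 0.0, 0.0], 'R': [[0.4906, -0.8714, -0.0051], [-0.5044, -0.2792, -0.8171], [0.7106, 0.4034, -0.5764]], 't': [-0.227, 0.3591, 0.4727]}
[-0.04344872 -0.28826649  0.56473084]
top {'K': [[436.1555, 0.0, 323.9759], [0.0, 436.1555, 240.0249], [0.0, 0.0, 1.0]], 'dist': [-0.0813, 0.0, 0.0, 0.0, 0.0], 'R': [[-0.0296, -0.9996, 0.0033], [-0.9811, 0.0285, -0.1914], [0.1912, -0.0089, -0.9815]], 't': [0.0509, 0.5525, 0.8625]}
[0.37864822 0.04284997 0.95213967]
{'clock': 0.1, 'joints': array([-1.43762854,  0.4351297 ,  0.02498425,  1.57397132, -0.01158971,
        1.13399162, -0.07509651]), 'dq': array([-1.30314416e-03, -4.80667173e-04,  1.32665380e-03, -1.49501854e-03,
       -8.08555574e-04,  1.19815156e-03, -3.30639147e-05]), 'joint_efforts': array([ 2.94188714e-03, -6.69122887e+01,  9.87960398e-01, -3.15144360e+01,
       -6.05118158e-02,  3.73490760e-02,  3.63361607e-05]), 'position': array([0.14595073, 0.60727099, 0.22605169]), 'ee_rot': array([ 2.46661859e+00,  1.94408699e+00, -1.52922811e-03]), 'force': array([-0.12944362, -0.49945937, -0.60713387]), 'ft_torque': array([-0.03231798,  0.0194331 ,  0.03498727]), 'width': 0.997625792237795}
```

View pics/scene0.png

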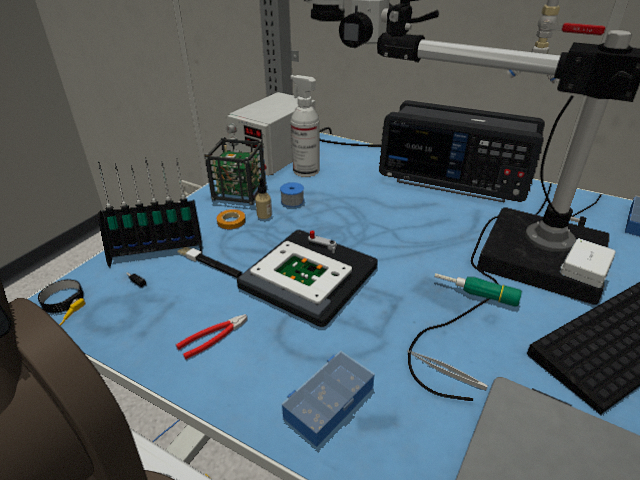

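View pics/top0.png

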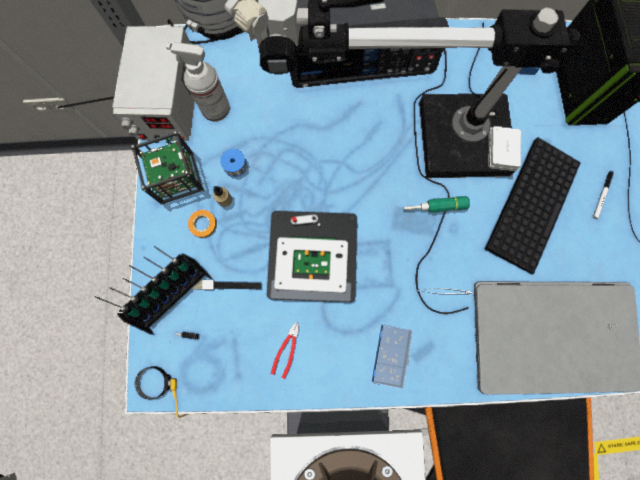

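The top view shows the pallet at pixels (270–357, 212–301), the frame around (275–348, 237–292), the red knob near (294, 219), and the brush left of the pallet at row 286. Next I'll zoom in and measure these.

Run:
```python
import cv2
a=cv2.imread("pics/top0.png")[200:310,255:370]; cv2.imwrite("pics/topz0.png",cv2.resize(a,None,fx=5,fy=5,interpolation=cv2.INTER_CUBIC))
a=cv2.imread("pics/scene0.png")[220:335,225:390]; cv2.imwrite("pics/scenez0.png",cv2.resize(a,None,fx=4.8,fy=4.8,interpolation=cv2.INTER_CUBIC))
```

```text
(no output)
```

View pics/topz0.png

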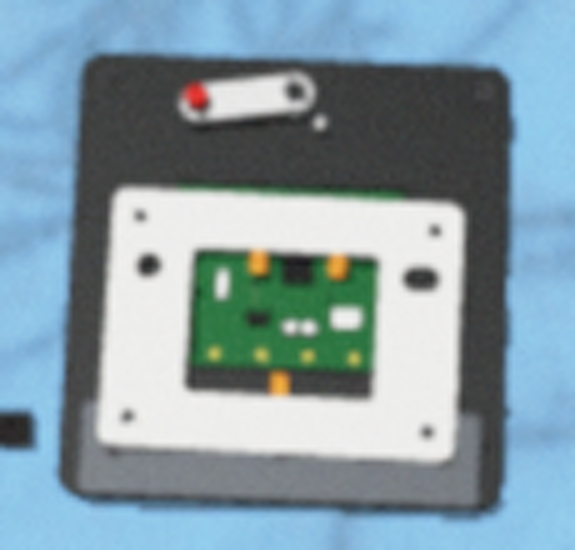

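View pics/scenez0.png

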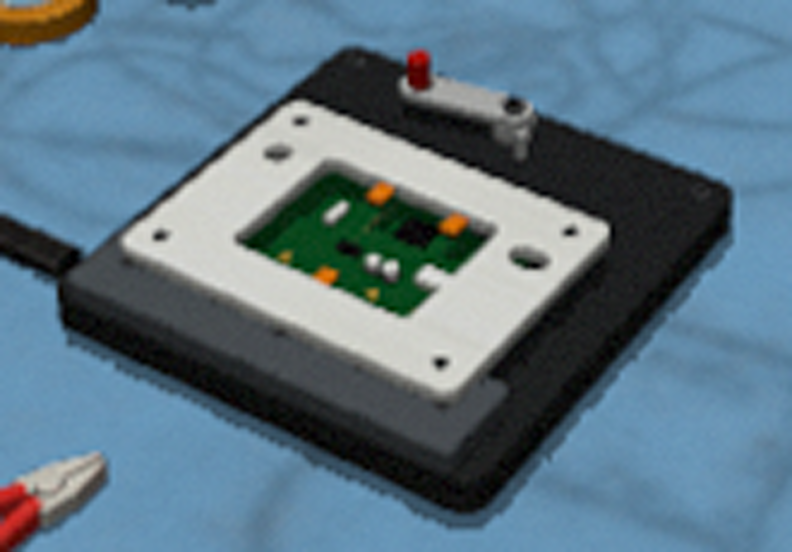

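```bash
cat > h.py <<'E'
import cv2, numpy as np
from cell import *
def cast(n,px,z):
    c=camera_model(n);K=np.array(c["K"]);R=np.array(c["R"]);t=np.array(c["t"])
    u=cv2.undistortPoints(np.array(px,float).reshape(-1,1,2),K,np.array(c["dist"])).reshape(-1,2)
    d=np.c_[u,np.ones(len(u))]@R; o=-R.T@t
    return o+d*((z-o[2])/d[:,2])[:,None]
def proj(n,P):
    c=camera_model(n)
    r,_=cv2.Rodrigues(np.array(c["R"]))
    return cv2.projectPoints(np.array(P,float).reshape(-1,1,3),r,np.array(c["t"]),np.array(c["K"]),np.array(c["dist"]))[0].reshape(-1,2)
S=8
def up(img,box):
    x0,x1,y0,y1=box
    return cv2.resize(img[y0:y1,x0:x1],None,fx=S,fy=S,interpolation=cv2.INTER_CUBIC)
def full(px,box): return (np.array(px,float)+0.5)/S-0.5+np.array([box[0],box[2]])
def big(mask):
    cs,_=cv2.findContours(mask.astype(np.uint8),cv2.RETR_EXTERNAL,cv2.CHAIN_APPROX_NONE)
    return max(cs,key=cv2.contourArea).reshape(-1,2)
def rect(P):  # centre, sizes(x-like,y-like), yaw of x axis
    (c,(w,h),a)=cv2.minAreaRect((P[:,:2]*1000).astype(np.float32))
    a=(a+45)%90-45; 
    b=cv2.boxPoints(cv2.minAreaRect((P[:,:2]*1000).astype(np.float32)))
    return np.array(c),(w,h),np.radians(a),b
def blobs(mask,amin):
    n,l,s,c=cv2.connectedComponentsWithStats(mask.astype(np.uint8))
    return [(s[i],c[i]) for i in range(1,n) if s[i][4]>=amin]
E
cat > meas.py <<'E'
from h import *
import sys
def run(img):
    box=(255,370,200,312); u=up(img,box).astype(int); b,g,r=u[...,0],u[...,1],u[...,2]
    # frame
    white=(u.min(2)>140); 
    c=big(white); P=cast("top",full(c,box),0.036); fr=rect(P); print("frame",fr[0].round(1),np.round(fr[1],1),fr[2].round(4)); print(fr[3].round(1).tolist())
    # holes in frame
    m=np.zeros(white.shape,np.uint8); cv2.drawContours(m,[c.reshape(-1,1,2)],-1,1,-1)
    for s,cc in blobs((m==1)&(u.max(2)<120),60):
        print("hole",s.tolist(),cast("top",full([cc],box),0.036)[0].round(4))
    blue=(b>130)&(b-r>40)
    notblue=~blue; c=big(cv2.morphologyEx(notblue.astype(np.uint8),cv2.MORPH_OPEN,np.ones((161,161))));
    P=cast("top",full(c,box),0.02); p=rect(P); print("pallet",p[0].round(1),np.round(p[1],1),p[2].round(4)); print(p[3].round(1).tolist())
    red=(r>130)&(g<90)&(b<90)
    for s,cc in blobs(red,200): print("red",s.tolist(),full([cc],box),cast("top",full([cc],box),0.046)[0].round(4))
    rail=(u.max(2)>85)&(u.max(2)<140)&(b-r>5)&(b-r<40)
    for s,cc in blobs(rail,5000):
        print("rail",s.tolist())
    cv2.imwrite("pics/_rail.png",rail*255); cv2.imwrite("pics/_nb.png",notblue*255)
    return fr,p
if __name__=="__main__": run(cv2.imread(sys.argv[1]))
E
python3 meas.py pics/top0.png
```

```text
frame [505.2  63.8] [154.  113.1] -0.0793
[[442.70001220703125, -8.5], [555.5, -17.399999618530273], [567.7000122070312, 136.10000610351562], [454.8999938964844, 145.10000610351562]]
hole [298, 402, 304, 233, 37089] [0.505  0.0629 0.036 ]
hole [223, 409, 31, 30, 704] [0.5325 0.1198 0.036 ]
hole [648, 431, 50, 31, 1276] [0.5231 0.0042 0.036 ]
hole [333, 488, 13, 13, 122] [0.5128 0.0932 0.036 ]
hole [360, 510, 9, 10, 62] [0.5071 0.0867 0.036 ]
hole [362, 530, 12, 13, 62] [0.5015 0.0858 0.036 ]
hole [381, 548, 23, 18, 176] [0.4956 0.0795 0.036 ]
hole [436, 552, 12, 23, 172] [0.4937 0.0664 0.036 ]
pallet [526.7  60.7] [189.6 196.8] -0.0633
[[422.5, -27.600000381469727], [618.9000244140625, -40.099998474121094], [630.9000244140625, 149.10000610351562], [434.5, 161.5]]
red [292, 132, 40, 43, 932] [[293.6589324  218.54023605]] [0.6038 0.098  0.046 ]
rail [95, 88, 723, 731, 60023]
rail [305, 404, 298, 195, 34380][ WARN:0@0.832] global loadsave.cpp:1063 imwrite_ Unsupported depth image for selected encoder is fallbacked to CV_8U.
```

```bash
cat >> h.py <<'E'
from scipy.spatial.transform import Rotation as Rn
PC=np.array([0.5272,0.0607]);PY=-0.0633
EX=np.array([np.cos(PY),np.sin(PY)]);EY=np.array([-np.sin(PY),np.cos(PY)])
def topal(p): d=np.array(p[:2])-PC; return np.array([d@EX,d@EY])
def towor(a): return PC+a[0]*EX+a[1]*EY
def plan(xy_pal,z,ang=np.pi/2):   # ang of tool x in pallet frame
    o=observe();R=Rn.from_rotvec(o["ee_rot"]);a=PY+ang
    X=np.array([np.cos(a),np.sin(a),0]);Z=np.array([0,0,-1.]);T=np.c_[X,np.cross(Z,X),Z]
    d=R.inv().apply(np.r_[towor(xy_pal),z]-o["position"])
    w=(R.inv()*Rn.from_matrix(T)).as_rotvec()
    print("clock",round(o["clock"],2),"pal mm",(topal(o["position"])*1000).round(1),"z",(o["position"][2]*1000).round(1),"F",o["force"].round(2),"w",round(o["width"],3))
    print("shift/0.15",(d/0.15).round(3),"turn/0.5",(w/0.5).round(3))
E
python3 - <<'E'
from h import *
plan([-.101,.0017],.1)
for q in [(97,297),(160,250),(205,270),(125,325),(150,330)]:
    print(q,cast("top",[q],.1)[0].round(3))
E
```

```text
clock 0.1 pal mm [-415.1  521.4] z 226.1 F [-0.13 -0.5  -0.61] w 0.998
shift/0.15 [-3.052  2.657  0.845] turn/0.5 [ 0.     0.003 -0.345]
(97, 297) [0.443 0.489 0.1  ]
(160, 250) [0.534 0.364 0.1  ]
(205, 270) [0.491 0.272 0.1  ]
(125, 325) [0.387 0.429 0.1  ]
(150, 330) [0.376 0.378 0.1  ]
```

>>> play_rows --pt "0 0 -0.33 0 0 -0.115 -1" --pt "0 0 -0.33 0 0 -0.115 -1" --pt "0 0 0 0 0 -0.115 -1"

```text
clock: 0.4
position: [0.1455, 0.6055, 0.325]
ee_rot: [2.281, 2.152, -0.011]
force: [-0.5, 1.1, 0.1]
width: 1.0
```

>>> play_rows --pt "-0.28 0.16 0 0 0 0 -1" --pt "-0.28 0.16 0 0 0 0 -1" --pt "-0.28 0.16 0 0 0 0 -1" --pt "-0.28 0.16 0 0 0 0 -1" --pt "-0.28 0.16 0 0 0 0 -1"

```text
clock: 0.9
position: [0.2522, 0.3876, 0.3241]
ee_rot: [2.268, 2.168, -0.015]
force: [0.6, 0.4, 0.2]
width: 1.0
```

```bash
python3 -c "
from h import *
plan([-.103,.0017],.1)"
```

```text
clock 0.9 pal mm [-295.1  308.8] z 324.1 F [0.58 0.39 0.16] w 1.0
shift/0.15 [-2.056  1.25   1.509] turn/0.5 [-0.007  0.019  0.036]
```

>>> play_rows --pt "-0.28 0.17 0 0 0 0.02 -1" --pt "-0.28 0.17 0 0 0.01 0.01 -1" --pt "-0.28 0.17 0 0 0 0 -1" --pt "-0.28 0.17 0 0 0 0 -1" --pt "-0.28 0.17 0 0 0 0 -1"

```text
clock: 1.4
position: [0.3667, 0.1655, 0.3243]
ee_rot: [-2.287, -2.153, 0.009]
force: [2.0, -0.5, 0.7]
width: 0.997
```

>>> play_rows --pt "-0.22 0.13 0.2 0 0 0 -1" --pt "-0.2 0.12 0.25 0 0 0 -1" --pt "-0.1 0.06 0.3 0 0 0 -1"

```text
clock: 1.7
position: [0.4134, 0.0795, 0.2159]
ee_rot: [2.291, 2.144, 0.012]
force: [1.0, 1.2, -1.4]
width: 1.0
```

```bash
python3 -c "
from h import *
plan([-.103,.0017],.1)"
```

```text
clock 1.7 pal mm [-114.7   11.6] z 215.9 F [ 0.97  1.19 -1.36] w 1.0
shift/0.15 [-0.068  0.072  0.773] turn/0.5 [ 0.016 -0.006 -0.006]
```

>>> play_rows --pt "-0.068 0.072 0.3 0.016 0 0 -1" --pt "0 0 0.3 0 0 0 -1" --pt "0 0 0.15 0 0 0 -1" --pt "0 0 0 0 0 0 -1"

```text
clock: 2.1
position: [0.4219, 0.0631, 0.0957]
ee_rot: [-2.3, -2.137, 0.007]
force: [-0.7, 0.4, -0.5]
width: 1.0
```

Run:
```python
from h import *
plan([-.103,.0017],.0328)
a=get_image("scene"); cv2.imwrite("pics/scene1.png",cv2.resize(a[130:350,160:420],None,fx=3,fy=2.7))
```

```text
clock 2.1 pal mm [-105.2   -4.3] z 95.7 F [-0.72  0.45 -0.48] w 1.0
shift/0.15 [0.041 0.016 0.419] turn/0.5 [-0.009  0.003 -0.02 ]
```

View pics/scene1.png

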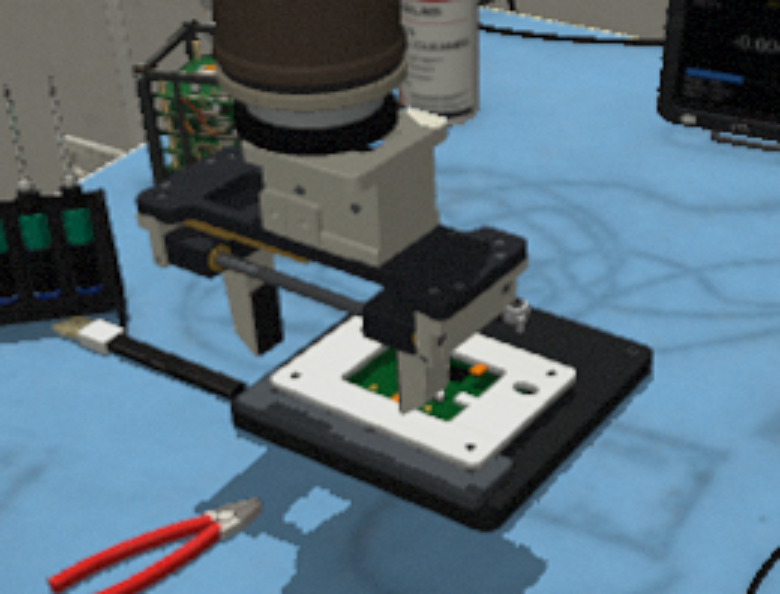

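The gripper is open across the pallet's near side, with the fingers above and in front of the frame. Now I'll lower it.

>>> play_rows --pt "0.04 0.01 0.2 -0.009 0 -0.02 -1" --pt "0 0 0.15 0 0 0 -1" --pt "0 0 0 0 0 0 -1"

```text
clock: 2.45
position: [0.4279, 0.0713, 0.0474]
ee_rot: [2.286, 2.15, 0.011]
force: [-0.5, -0.2, 0.5]
width: 0.999
```

```bash
python3 -c "
from h import *
plan([-.103,.0017],.0328)"
```

```text
clock 2.45 pal mm [-99.8   4.3] z 47.4 F [-0.48 -0.22  0.52] w 0.999
shift/0.15 [-0.018 -0.022  0.097] turn/0.5 [ 0.015 -0.006  0.003]
```

>>> play_rows --pt "0 0 0 0 0 0 -1"

```text
clock: 2.55
position: [0.4287, 0.0717, 0.0487]
ee_rot: [2.286, 2.15, 0.014]
force: [0.7, -0.1, 0.5]
width: 0.997
```

>>> play_rows --pt "0 0 0 0 0 0 -1"

```text
clock: 2.65
position: [0.4295, 0.0721, 0.0502]
ee_rot: [2.285, 2.15, 0.017]
force: [-0.5, -0.1, -0.9]
width: 0.998
```

```bash
python3 -c "
from h import *
plan([-.103,.0017],.0328)
print(observe()['position'],observe()['dq'].round(3))
"
```

```text
clock 2.65 pal mm [-98.3   5.2] z 50.2 F [-0.45 -0.14 -0.87] w 0.998
shift/0.15 [-0.024 -0.033  0.116] turn/0.5 [ 0.02  -0.01   0.004]
[0.42946913 0.07210485 0.05023784] [-0.012 -0.027  0.014 -0.015  0.009  0.021 -0.008]
```

>>> play_rows --pt "-0.024 -0.04 0.06 0.02 -0.01 0 -1" --pt "0 0 0.03 0 0 0 -1"

```text
clock: 2.85
position: [0.4247, 0.0695, 0.0385]
ee_rot: [2.287, 2.152, 0.007]
force: [-0.0, 0.0, 0.3]
width: 0.999
```

```bash
python3 -c "
from h import *
plan([-.103,.0017],.0328)
"
```

```text
clock 2.85 pal mm [-102.8    2.3] z 38.5 F [-0.02  0.01  0.28] w 0.999
shift/0.15 [-0.004 -0.001  0.038] turn/0.5 [ 0.008 -0.004  0.005]
```

>>> play_rows --pt "-0.004 0 0.03 0.008 -0.004 0.005 -1"

```text
clock: 2.95
position: [0.4248, 0.069, 0.034]
ee_rot: [2.29, 2.15, 0.001]
force: [-0.1, -0.6, -0.6]
width: 0.997
```

```bash
python3 -c "
from h import *
plan([-.103,.0017],.0328)
"
```

```text
clock 2.95 pal mm [-102.7    1.8] z 34.0 F [-0.06 -0.56 -0.63] w 0.997
shift/0.15 [-0.001 -0.002  0.008] turn/0.5 [ 0.001 -0.001  0.   ]
```

>>> play_rows --pt "0 0 0 0 0 0 -1"

```text
clock: 3.05
position: [0.4245, 0.0689, 0.0335]
ee_rot: [-2.29, -2.15, 0.001]
force: [-0.0, 1.2, -0.4]
width: 1.001
```

```bash
python3 -c "
from h import *
plan([-.085,.0017],.0328)
"
```

```text
clock 3.05 pal mm [-103.     1.7] z 33.5 F [-0.04  1.16 -0.35] w 1.001
shift/0.15 [0.    0.12  0.005] turn/0.5 [-0.001  0.    -0.   ]
```

>>> play_rows --pt "0 0.03 0.004 0 0 0 -1" --pt "0 0.03 0 0 0 0 -1" --pt "0 0.03 0 0 0 0 -1" --pt "0 0.015 0 0 0 0 -1"

```text
clock: 3.45
position: [0.4411, 0.0676, 0.0327]
ee_rot: [-2.29, -2.149, 0.002]
force: [-2.6, -0.2, 0.7]
width: 1.002
```

```bash
python3 -c "
from h import *
plan([-.085,.0017],.0328)
"
```

```text
clock 3.45 pal mm [-86.4   1.4] z 32.7 F [-2.63 -0.23  0.67] w 1.002
shift/0.15 [ 0.002  0.009 -0.001] turn/0.5 [-0.003  0.001 -0.   ]
```

>>> play_rows --pt "0 0.02 0 0 0 0 -1" --pt "0 0.02 0 0 0 0 -1" --pt "0 0.02 0 0 0 0 -1" --pt "0 0.02 0 0 0 0 -1"

```text
clock: 3.85
position: [0.4518, 0.0667, 0.0323]
ee_rot: [-2.288, -2.147, 0.007]
force: [-3.3, 0.5, 1.6]
width: 0.998
```

```bash
python3 -c "
from h import *
plan([-.071,.0017],.0328)
"
```

```text
clock 3.85 pal mm [-75.6   1.3] z 32.3 F [-3.32  0.48  1.56] w 0.998
shift/0.15 [ 0.003  0.031 -0.003] turn/0.5 [-0.012  0.002 -0.   ]
```

>>> play_rows --pt "0.002 0.02 -0.003 -0.01 0 0 -1" --pt "0 0.01 0 0 0 0 -1"

```text
clock: 4.05
position: [0.4573, 0.0667, 0.0327]
ee_rot: [2.29, 2.149, -0.001]
force: [-1.9, 0.1, -1.0]
width: 1.001
```

Run:
```python
from h import *
plan([-.071,.0017],.0328)
for n in("scene","top"): cv2.imwrite(f"pics/{n}2.png",get_image(n))
a=cv2.imread("pics/top2.png")[170:320,225:400]; cv2.imwrite("pics/topz2.png",cv2.resize(a,None,fx=4,fy=4,interpolation=cv2.INTER_CUBIC))
a=cv2.imread("pics/scene2.png")[190:335,215:390]; cv2.imwrite("pics/scenez2.png",cv2.resize(a,None,fx=4,fy=4,interpolation=cv2.INTER_CUBIC))
```

```text
clock 4.05 pal mm [-70.1   1.6] z 32.7 F [-1.95  0.14 -1.04] w 1.001
shift/0.15 [ 0.001 -0.006 -0.   ] turn/0.5 [ 0.001  0.002 -0.   ]
```

View pics/topz2.png

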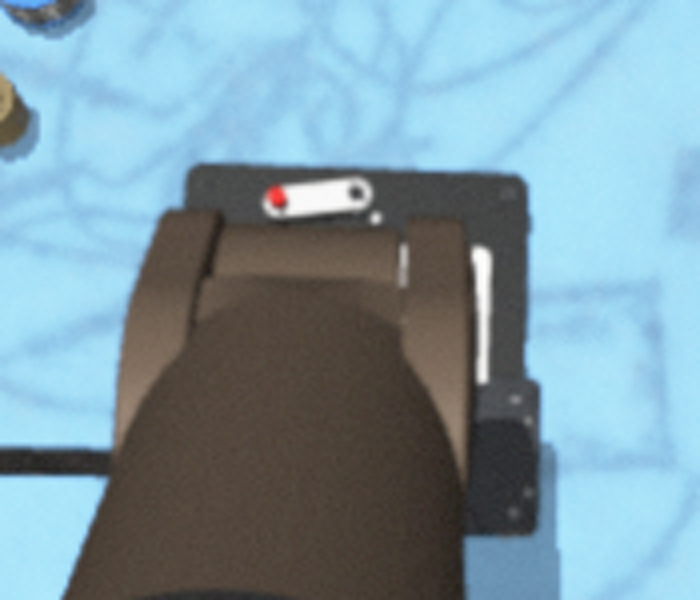

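View pics/scenez2.png

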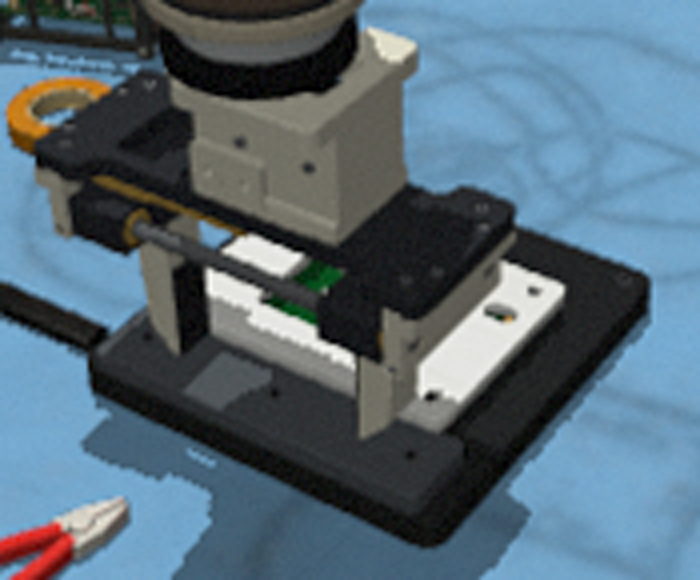

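The right slot now shows brass in the scene view (crop pixel 500, 310), and the frame edge sits against both fingers. I'll back off sideways to measure again.

>>> play_rows --pt "0 -0.1 0 0 0 0 -1" --pt "0 -0.05 -0.2 0 0 0 -1" --pt "0 0 -0.3 0 0 0 -1" --pt "-0.2 0 -0.25 0 0 0 -1" --pt "-0.3 0 -0.1 0 0 0 -1"

```text
clock: 4.65
position: [0.4319, -0.0038, 0.1634]
ee_rot: [2.279, 2.157, 0.0]
force: [2.0, -0.2, 0.1]
width: 1.001
```

>>> play_rows --pt "-0.3 0 0 0 0 0 -1" --pt "-0.3 0 0 0 0 0 -1" --pt "-0.3 0 0 0 0 0 -1" --pt "-0.3 0 0 0 0 0 -1" --pt "-0.1 0 0 0 0 0 -1"

```text
clock: 5.15
position: [0.4253, -0.2094, 0.1697]
ee_rot: [2.268, 2.149, 0.019]
force: [0.5, 1.1, -0.2]
width: 0.996
```

```bash
python3 - <<'E'
from h import *
plan([-.081,.0017],.0328)
for n in("scene","top"): cv2.imwrite(f"pics/{n}3.png",get_image(n))
a=cv2.imread("pics/top3.png")[200:310,255:370]; cv2.imwrite("pics/topz3.png",cv2.resize(a,None,fx=5,fy=5,interpolation=cv2.INTER_CUBIC))
E
python3 meas.py pics/top3.png 2>&1 | grep -v WARN
```

```text
clock 5.15 pal mm [ -84.6 -276. ] z 169.7 F [ 0.5   1.13 -0.22] w 0.996
shift/0.15 [1.854 0.023 0.908] turn/0.5 [0.041 0.006 0.019]
frame [526.6  61.2] [150.7 111.7] -0.0644
[[466.0, -10.399999618530273], [577.5, -17.600000381469727], [587.2000122070312, 132.8000030517578], [475.70001220703125, 140.0]]
hole [434, 333, 9, 14, 102] [0.5537 0.0661 0.036 ]
hole [530, 339, 69, 64, 2802] [0.5432 0.0315 0.036 ]
hole [442, 355, 26, 30, 266] [0.5445 0.0607 0.036 ]
hole [655, 355, 11, 15, 100] [0.5461 0.007  0.036 ]
hole [404, 359, 17, 12, 117] [0.5468 0.0734 0.036 ]
hole [341, 380, 53, 6, 234] [0.5427 0.0853 0.036 ]
hole [440, 397, 73, 70, 4394] [0.5287 0.0564 0.036 ]
hole [315, 460, 7, 79, 389] [0.511  0.0988 0.036 ]
hole [519, 465, 17, 21, 290] [0.5164 0.0431 0.036 ]
hole [386, 490, 55, 40, 1850] [0.5082 0.0736 0.036 ]
pallet [526.7  60.8] [189.1 196.2] -0.0643
[[422.70001220703125, -27.299999237060547], [618.5, -39.900001525878906], [630.7000122070312, 148.8000030517578], [434.8999938964844, 161.39999389648438]]
red [292, 132, 39, 43, 941] [[293.67913124 218.54523114]] [0.6038 0.0979 0.046 ]
rail [96, 88, 722, 731, 36917]
rail [312, 330, 291, 220, 42660]
```

View pics/topz3.png

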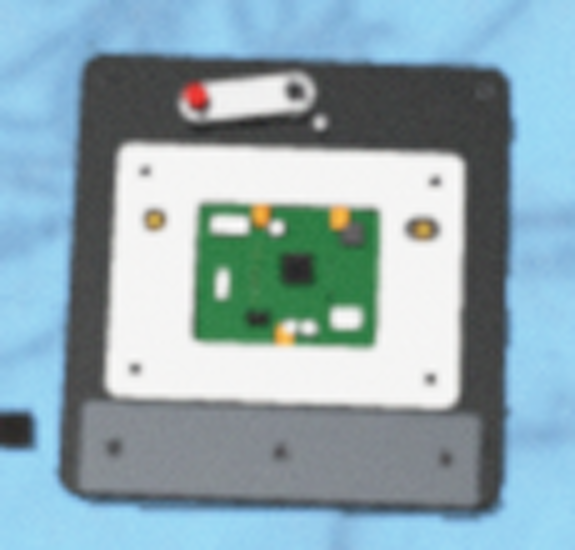

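The frame seems to have dropped already, with brass visible in the hole (crop 155, 220) and slot (423, 229), and the near edge just past the rail. I'll check its height across both views.

```bash
python3 - <<'E' 2>/dev/null
from h import *
def corners(img,n,box,z):
    u=up(img,box).astype(int); c=big(u.min(2)>(140 if n=="top" else 130))
    m=np.zeros(u.shape[:2],np.uint8); cv2.drawContours(m,[c.reshape(-1,1,2)],-1,1,-1)
    M=cv2.moments(m,True); return full([[M['m10']/M['m00'],M['m01']/M['m00']]],box),full(c,box)
for k in (0,3):
    t,_=corners(cv2.imread(f"pics/top{k}.png"),"top",(255,370,200,312),0)
    s,c=corners(cv2.imread(f"pics/scene{k}.png"),"scene",(225,390,215,335),0)
    for z in (.020,.026,.031,.036,.041):
        a=cast("top",t,z)[0];b=cast("scene",s,z)[0]; r=rect(cast("scene",c,z))
        print(k,z,(a*1000).round(1)[:2],(b*1000).round(1)[:2],"diff",((a-b)*1000).round(1)[:2],np.round(r[1],1),r[2].round(3))
a=cv2.imread("pics/scene3.png")[215:335,225:390]; cv2.imwrite("pics/scenez3.png",cv2.resize(a,None,fx=4.8,fy=4.8,interpolation=cv2.INTER_CUBIC))
E
```

```text
0 0.02 [506.8  64.1] [516.1  69.4] diff [-9.3 -5.3] [155.3 115.2] -0.078
0 0.026 [506.  64.] [509.9  65.5] diff [-4.  -1.5] [153.6 113.9] -0.078
0 0.031 [505.3  63.8] [504.8  62.2] diff [0.5 1.7] [152.2 112.8] -0.078
0 0.036 [504.6  63.7] [499.7  58.9] diff [4.9 4.8] [150.8 111.8] -0.078
0 0.041 [503.9  63.6] [494.5  55.6] diff [9.4 8. ] [149.3 110.7] -0.078
3 0.02 [528.4  61.6] [529.3  60.6] diff [-0.8  1. ] [152.8 112.4] -0.064
3 0.026 [527.5  61.5] [523.   56.7] diff [4.5 4.8] [151.1 111.1] -0.064
3 0.031 [526.7  61.4] [517.7  53.5] diff [9.  7.9] [149.7 110.1] -0.064
3 0.036 [525.9  61.3] [512.4  50.3] diff [13.4 11. ] [148.3 109.1] -0.064
3 0.041 [525.1  61.2] [507.2  47.1] diff [17.9 14.1] [146.9 108. ] -0.064
```

View pics/scenez3.png

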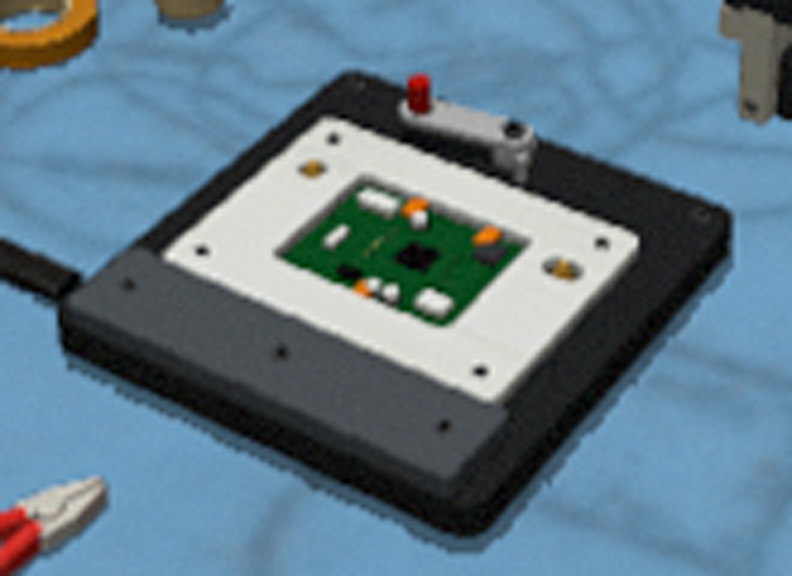

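The apparent height dropped by 10 mm, its yaw matches the pallet (-0.064) and the pins stand in the hole and slot, so the frame is seated. The knob sits at about (74, 42) mm in pallet axes, clip angle about 0.14. Next I'll shut the fingers, turn 45° and come in behind it.

>>> play_rows --pt "0.3 0.05 0 0.04 0 -0.29 1" --pt "0.3 0.2 0 0 0 -0.29 1" --pt "0.22 0.25 0 0 0 -0.29 1" --pt "0.1 0.3 0 0 0 -0.29 1" --pt "0 0.3 0 0 0 -0.29 1" --force 10

```text
clock: 5.75
position: [0.5652, -0.0142, 0.1699]
ee_rot: [1.348, 2.835, -0.003]
force: [-0.1, -0.4, 0.0]
width: 0.616
```

```bash
python3 -c "
from h import *
print(topal([.6038,.098]),observe()['joints'].round(2))
plan([.0928,.0608],.1,np.pi*.75)"
```

```text
[0.07408707 0.04207084] [-0.35  0.4   0.37  1.82 -0.17  0.95  2.36]
clock 5.75 pal mm [ 42.7 -72.3] z 169.9 F [-0.08 -0.44  0.04] w 0.616
shift/0.15 [0.426 0.848 0.464] turn/0.5 [-0.002  0.005 -0.078]
```

>>> play_rows --pt "0.14 0.28 0 0 0 -0.04 1" --pt "0.14 0.28 0 0 0 -0.03 1" --pt "0.1 0.2 0 0 0 0 1" --pt "0.05 0.1 0.1 0 0 0 1" --pt "0 0 0.1 0 0 0 1"

```text
clock: 6.25
position: [0.6266, 0.138, 0.1397]
ee_rot: [1.266, 2.869, 0.01]
force: [-0.9, 0.2, -0.2]
width: 0.183
```

```bash
python3 -c "
from h import *
print(observe()['joints'].round(2))
plan([.0928,.0608],.1,np.pi*.75)"
```

```text
[-0.51  0.54  0.32  1.66 -0.2   0.96  2.19]
clock 6.25 pal mm [94.3 83.4] z 139.7 F [-0.9   0.19 -0.17] w 0.183
shift/0.15 [-0.097 -0.117  0.264] turn/0.5 [0.016 0.005 0.035]
```

>>> play_rows --pt "-0.097 -0.117 0.1 0.016 0 0.03 1" --pt "0 0 0.15 0 0 0 1" --pt "0 0 0.1 0 0 0 1" --pt "0 0 0 0 0 0 1"

```text
clock: 6.65
position: [0.619, 0.1157, 0.0815]
ee_rot: [-1.285, -2.865, 0.007]
force: [-0.0, 0.0, -0.1]
width: 0.008
```

Run:
```python
from h import *
plan([.0928,.0608],.055,np.pi*.75)
for n in("scene","top"): cv2.imwrite(f"pics/{n}4.png",get_image(n))
a=cv2.imread("pics/scene4.png")[150:335,185:390]; cv2.imwrite("pics/scenez4.png",cv2.resize(a,None,fx=3.2,fy=3.2,interpolation=cv2.INTER_CUBIC))
```

```text
clock 6.65 pal mm [88.2 60.7] z 81.5 F [-0.04  0.05 -0.14] w 0.008
shift/0.15 [-0.021  0.023  0.176] turn/0.5 [-0.01   0.001  0.011]
```

View pics/scenez4.png

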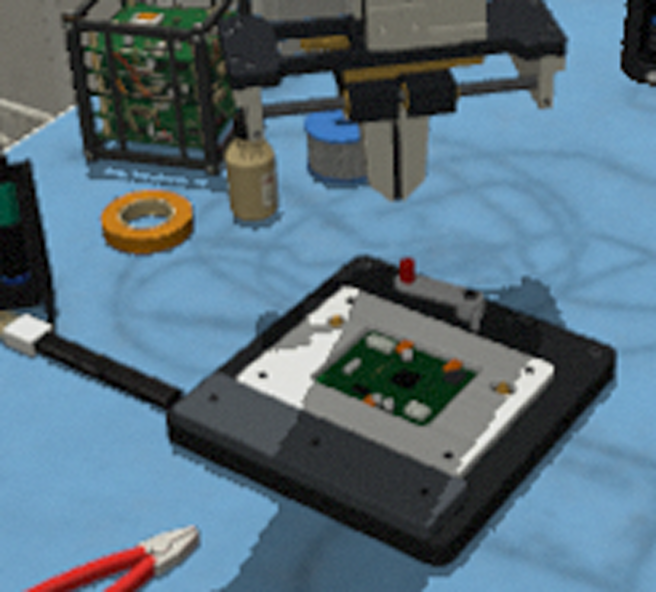

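The fingers are shut and hang behind the knob (tips at crop pixel 398, 195; knob at 407, 270), well clear of the bottle. Now down to knob height.

>>> play_rows --pt "-0.021 0.023 0.14 -0.01 0 0.01 1" --pt "0 0 0.1 0 0 0 1" --pt "0 0 0 0 0 0 1"

```text
clock: 7.05
position: [0.627, 0.1166, 0.0498]
ee_rot: [1.29, 2.857, 0.009]
force: [-0.2, 0.2, -0.2]
width: 0.008
```

```bash
python3 -c "
from h import *
plan([.0928,.0608],.037,np.pi*.75)"
```

```text
clock 7.05 pal mm [96.  62.1] z 49.8 F [-0.25  0.23 -0.23] w 0.008
shift/0.15 [ 0.009 -0.022  0.085] turn/0.5 [0.015 0.008 0.002]
```

>>> play_rows --pt "0.009 -0.022 0.065 0.015 0.008 0 1" --pt "0 0 0.01 0 0 0 1"

```text
clock: 7.25
position: [0.6239, 0.1156, 0.0393]
ee_rot: [1.292, 2.863, 0.001]
force: [-0.4, -0.6, -0.6]
width: 0.003
```

```bash
python3 -c "
from h import *
plan([.0853,.0533],.037,np.pi*.75)"
```

```text
clock 7.25 pal mm [93.1 60.9] z 39.3 F [-0.41 -0.57 -0.61] w 0.003
shift/0.15 [ 0.001 -0.072  0.015] turn/0.5 [0.002 0.    0.002]
```

>>> play_rows --pt "0 -0.036 0.005 0 0 0 1" --pt "0 -0.036 0.002 0 0 0 1" --pt "0.012 -0.022 0 0 0 0 1" --pt "0.012 -0.022 0 0 0 0 1" --pt "0.012 -0.022 0 0 0 0 1"

```text
clock: 7.75
position: [0.6045, 0.106, 0.0395]
ee_rot: [1.29, 2.862, 0.005]
force: [0.8, -0.1, -1.0]
width: 0.005
```

```bash
python3 -c "
from h import *
plan([.06315,.04235],.037,np.pi*.75)"
```

```text
clock 7.75 pal mm [74.3 50.1] z 39.5 F [ 0.79 -0.06 -1.04] w 0.005
shift/0.15 [ 0.016 -0.089  0.017] turn/0.5 [0.008 0.002 0.003]
```

>>> play_rows --pt "0.005 -0.03 0.005 0.008 0.002 0.003 1" --pt "0.005 -0.03 0.004 0 0 0 1" --pt "0.005 -0.027 0.004 0 0 0 1"

```text
clock: 8.05
position: [0.5926, 0.0997, 0.0382]
ee_rot: [1.292, 2.863, 0.002]
force: [0.7, -0.1, 0.8]
width: 0.007
```

```bash
python3 -c "
from h import *
plan([.05495,.03295],.037,np.pi*.75)"
```

```text
clock 8.05 pal mm [62.9 43.1] z 38.2 F [ 0.75 -0.12  0.83] w 0.007
shift/0.15 [-0.01  -0.085  0.008] turn/0.5 [ 0.003 -0.001  0.002]
```

Run:
```python
from h import *
a=get_image("scene"); cv2.imwrite("pics/scene5.png",a)
a=a[190:300,250:370]; cv2.imwrite("pics/scenez5.png",cv2.resize(a,None,fx=5,fy=5,interpolation=cv2.INTER_CUBIC))
```

View pics/scenez5.png

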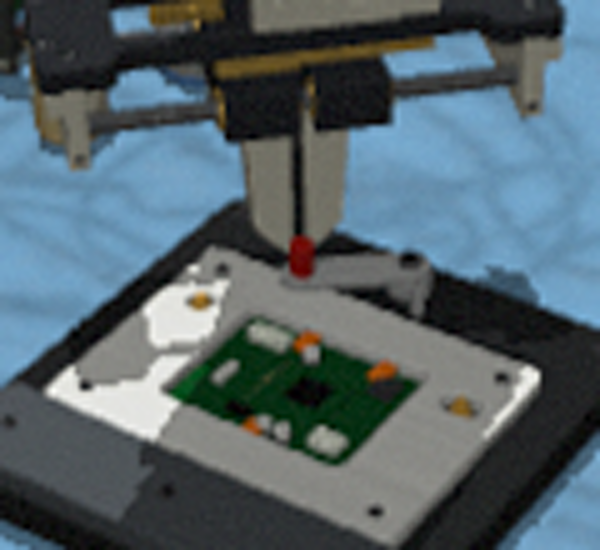

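The knob (crop 302, 255) is centred on the fingertips, the arm has turned over the frame's far bar without striking it, and the frame hasn't moved. I'll continue along the arc.

>>> play_rows --pt "-0.003 -0.028 0.004 0.003 0 0.002 1" --pt "-0.003 -0.028 0.002 0 0 0 1" --pt "-0.004 -0.028 0.002 0 0 0 1"

```text
clock: 8.4
position: [0.5828, 0.0892, 0.0367]
ee_rot: [-1.293, -2.862, 0.001]
force: [1.3, 0.5, 1.0]
width: 0.007
```

```bash
python3 -c "
from h import *
plan([.04975,.02145],.0375,np.pi*.75)"
```

```text
clock 8.4 pal mm [53.7 32. ] z 36.7 F [1.33 0.52 1.04] w 0.007
shift/0.15 [-0.031 -0.068 -0.005] turn/0.5 [-0.003 -0.001 -0.001]
```

>>> play_rows --pt "-0.01 -0.022 -0.005 -0.003 0 0 1" --pt "-0.01 -0.022 0 0 0 0 1" --pt "-0.011 -0.022 0 0 0 0 1"

```text
clock: 8.7
position: [0.5775, 0.0777, 0.0372]
ee_rot: [-1.294, -2.861, 0.0]
force: [0.8, 1.6, -0.5]
width: 0.005
```

```bash
python3 -c "
from h import *
plan([.04825,.01025],.0375,np.pi*.75)"
```

```text
clock 8.7 pal mm [49.2 20.2] z 37.2 F [ 0.83  1.58 -0.55] w 0.005
shift/0.15 [-0.043 -0.051 -0.002] turn/0.5 [-0.001 -0.002 -0.002]
```

>>> play_rows --pt "-0.014 -0.017 0 0 0 0 1" --pt "-0.014 -0.017 0 0 0 0 1"

```text
clock: 8.9
position: [0.5763, 0.0703, 0.0372]
ee_rot: [-1.295, -2.861, 0.001]
force: [0.2, 1.1, 0.2]
width: 0.002
```

```bash
python3 -c "
from h import *
plan([.04825,.01025],.0375,np.pi*.75)"
```

```text
clock 8.9 pal mm [48.4 12.7] z 37.2 F [0.24 1.07 0.17] w 0.002
shift/0.15 [-0.011 -0.012 -0.002] turn/0.5 [-0.002 -0.002 -0.002]
```

Now small steps until the stop is felt.

>>> play_rows --pt "-0.008 -0.009 0 0 0 0 1" --pt "-0.004 -0.004 0 0 0 0 1"

```text
clock: 9.1
position: [0.576, 0.068, 0.0373]
ee_rot: [-1.294, -2.861, -0.001]
force: [-0.2, 5.5, -0.2]
width: 0.005
```

>>> play_rows --pt "-0.004 -0.004 0 0 0 0 1"

```text
clock: 9.2
position: [0.576, 0.068, 0.0373]
ee_rot: [-1.293, -2.861, -0.002]
force: [-0.1, 5.0, -0.4]
width: 0.005
```

Run:
```python
from h import *
plan([.04825,.01025],.0375,np.pi*.75)
a=get_image("scene"); cv2.imwrite("pics/scene6.png",a)
a=a[190:300,250:370]; cv2.imwrite("pics/scenez6.png",cv2.resize(a,None,fx=5,fy=5,interpolation=cv2.INTER_CUBIC))
```

```text
clock 9.2 pal mm [48.3 10.4] z 37.3 F [-0.13  5.   -0.43] w 0.005
shift/0.15 [-0.001 -0.001 -0.002] turn/0.5 [ 0.001 -0.005 -0.001]
```

View pics/scenez6.png

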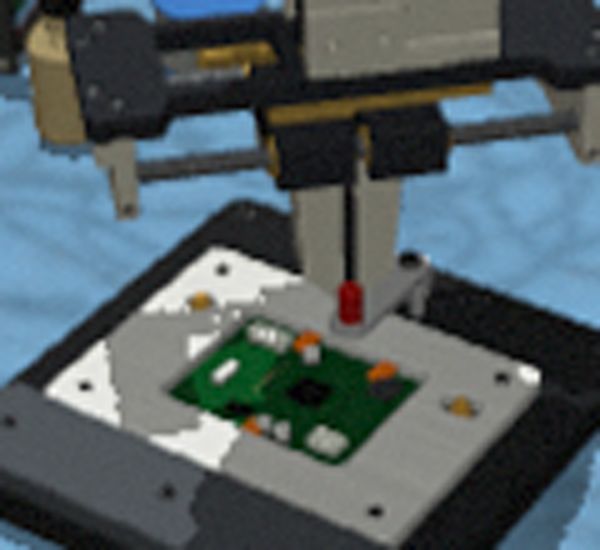

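The clip is against its stop: the force rose to 5 N with the TCP within 0.2 mm of the position predicted for 1.571. I'll retreat away from the knob, go up and check.

>>> play_rows --pt "0.05 0.06 0 0 0 0 1" --pt "0.03 0.04 0 0 0 0 1" --pt "0 0 -0.2 0 0 0 1" --pt "0 0 -0.3 0 0 0 1" --pt "0 0 -0.3 0 0 0 1"

```text
clock: 9.75
position: [0.5759, 0.0875, 0.1541]
ee_rot: [-1.289, -2.853, 0.016]
force: [0.7, 1.1, 0.3]
width: 0.007
```

>>> play_rows --pt "-0.18 -0.26 -0.1 0 0 0 1" --pt "-0.18 -0.26 0 0 0 0 1" --pt "-0.18 -0.26 0 0 0 0 1" --pt "-0.18 -0.26 0 0 0 0 1" --pt "-0.18 -0.26 0 0 0 0 1"

```text
clock: 10.25
position: [0.5264, -0.1394, 0.1784]
ee_rot: [1.268, 2.872, -0.003]
force: [1.1, 0.2, 1.4]
width: 0.007
```

>>> play_rows --pt "-0.15 -0.26 0 0 0 0 1" --pt "-0.1 -0.2 0 0 0 0 1" --pt "-0.05 -0.1 0 0 0 0 1" --pt "0 0 0 0 0 0 1" --pt "0 0 0 0 0 0 1"

```text
clock: 10.75
position: [0.4905, -0.2411, 0.1792]
ee_rot: [1.285, 2.863, -0.013]
force: [0.1, 0.4, 1.0]
width: 0.008
```

```bash
python3 - <<'E' 2>/dev/null
from h import *
plan([.0,.0],.2,np.pi*.75)
for n in("scene","top"): cv2.imwrite(f"pics/{n}7.png",get_image(n))
a=cv2.imread("pics/top7.png")[200:310,255:370]; cv2.imwrite("pics/topz7.png",cv2.resize(a,None,fx=5,fy=5,interpolation=cv2.INTER_CUBIC))
E
python3 meas.py pics/top7.png 2>&1 | grep -E "frame|red|pallet"
```

```text
clock 10.75 pal mm [ -17.6 -303.5] z 179.2 F [0.13 0.45 1.02] w 0.008
shift/0.15 [ 1.339  1.52  -0.157] turn/0.5 [-0.012  0.014  0.01 ]
frame [542.9  60.2] [150.5 144. ] -0.0637
pallet [526.8  60.8] [189.3 196.5] -0.0633
red [454, 280, 24, 29, 558] [[312.74260753 236.43705197]] [0.5636 0.0582 0.046 ]
```

View pics/topz7.png

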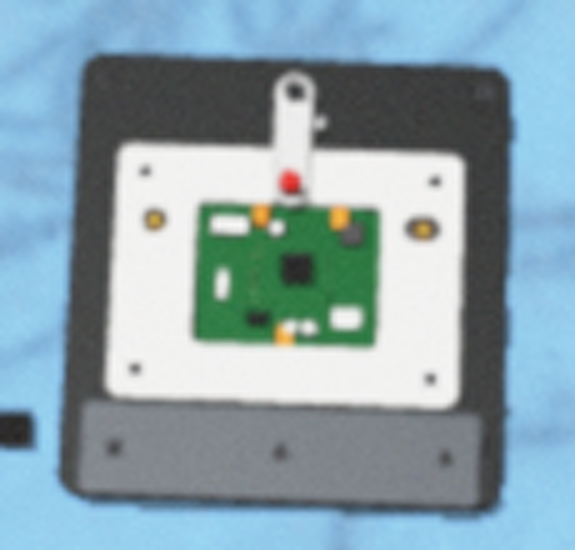

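View pics/scene7.png

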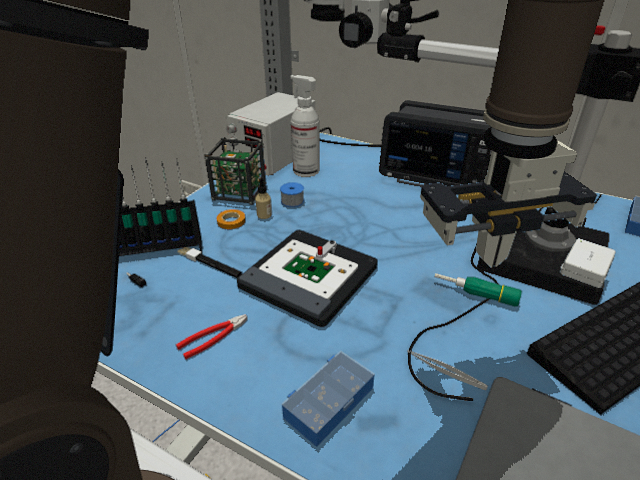

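View pics/top7.png

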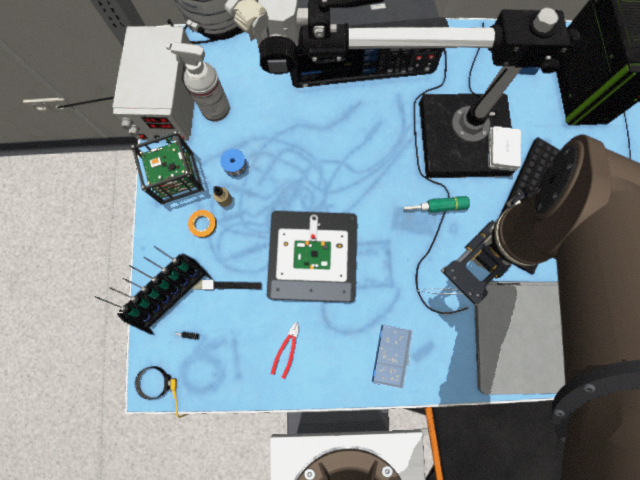

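The knob is now at (36.5, -0.2) mm in pallet axes, so the clip angle is about 1.57. The frame's corners and pins are at the same pixels as before, and the bystanders haven't moved. I'll hand in.

```bash
python3 -c "
from cell import *
print(observe()['dq'].round(3)); print(sign_off())"
```

```text
[-0.018  0.    -0.006  0.    -0.002 -0.001  0.003]
the job is handed in; nothing more can be done
None
```

The frame is seated on its pins and the clip lies straight across its far bar. I handed the job in at about 10.8 s of the 64 s allowed.

- **Frame:** I pushed its near edge with both open fingertips, at about 3 N. It squared up and dropped over both pins in that one push.
    - Its apparent height fell 10 mm between the before and after pictures.
    - Its yaw matches the pallet's to about 0.001 rad, and both pins show in the hole and slot.
- **Clip:** I pushed the knob round its arc with closed fingertips until it met the stop, at about 5 N. The final picture puts the knob at (36.5, -0.2) mm in pallet axes, an angle of about 1.57. The frame had not moved.
- **Surroundings:** The tape, bottle, brush and torque driver look undisturbed in the before and after pictures. The tweezers do in the scene view, but the arm partly covers them in the final top view. The arm was clear and almost still at hand-in.

**Checks that disagreed:**
- The two-view height estimate reads about 5 mm low, both riding and seated, so I relied on the 10 mm change.
- The last automatic frame outline had merged with the clip arm and gave a wrong centre, so I checked the final frame position by eye on the corners and pins.

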